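# Shut the cork sample box and run out its hold-down arm to the marker

### The job

The green sample box is loaded with corks: push its lid fully shut, and only then take the black head of the telescoping hold-down arm behind it, squeezing in the orange lock button on its side, and draw the arm out over the lid until the yellow pointer stands at the middle of the red marker clip on the scale. Finish while holding it there, standing still with the button squeezed fully in; do not let go. Leave the beaker, the red capsule and the wine glass undisturbed.

Things in the scene. Friction and masses are not known exactly. Their poses are not given: they have to be found in the camera images.
- case: the fixed unit: open green box 120 (x) x 116 (y) x 55 mm tall, a scale rail (12 mm wide, top at 62 mm) along its -y side, and behind it (+x) a grey post with a 28 mm square tube from x = 120 to 272 mm, axis at y = 0, 84 mm up. Origin: centre of the box's underside on the table; x runs along the arm from box to post, z up. The arm runs out along -x over the middle of the lid
- lid (a joint): angle of the green lid (118 x 114 x 6 mm), rad: 0 = shut (its top then 61 mm above the table), positive = open. It hinges on the box's +y edge; its free edge, on the -y side beside the scale rail, goes up. Stiff hinge: it stays where it is left, 1 to 3 N on the free edge close it. It starts open at 0.5 to 1.0 rad
- lid_hinge (a point): point on the lid's hinge axis, at the middle of the lid's length; in the case frame (0, 58, 55) mm. The axis runs along the case's x
- lid_edge (a point): point on the lid's upper (outer) face near the free edge, 105 mm from the hinge, at the middle of its length; it moves with the lid
- boom (a joint): extension of the telescoping arm, m: 0 = fully in, limit 0.135, grows along the case's -x. The pointer's x in the case frame is 0.085 - this value. A brake locks it (about 25 N to force) unless the orange button is pressed; then it slides against a return spring of 2 to 4 N. The brake grips again at any place when the button is let out
- boom_head: black head at the front end of the arm's steel bar: 30 mm along x, from y = -16 to +10 mm, z = 67 to 112 mm, with a thin yellow pointer plate underneath (z = 64 to 67 mm, 20 mm along x) that reaches to the -y side. Origin: on table level straight below the middle of head plus pressed button; axes as the case's
- head_grip (a point): where to pinch the head from above, fingers closing along the case's y: middle of the 32 mm width over head and fully pressed button, 92 mm above the table. Keep the fingertips above 68 mm
- button (a joint): travel of the orange lock button, m: 0 = out (locked), 0.006 = fully in. A pad 24 mm along x, 36 mm tall on the head's +y side; outer face at y = 22 mm when out, 16 mm when in: width over head and button 38 mm out, 32 mm in. One finger presses it along -y while the other bears on the head; 6 N to start, 9 N fully in (brake free from 2 mm on)
- pointer_tip (a point): tip of the yellow pointer; x in the case frame = that of the middle of the head
- clip_mark (a point): middle of the red marker clip (9 mm along x, with a white line across its top) on the scale rail, at its edge next to the pointer tip's path; somewhere along the middle of the box
- beaker: white plastic beaker, 60 mm wide, 71 mm tall, standing; leave alone
- capsule: red bottle capsule, 33 mm wide, 60 mm tall, standing; leave alone
- glass: wine glass, 69 mm wide, 135 mm tall, standing; leave alone

How it is judged:
By the outcome, as a careful person would: the job done as asked, in the order asked, and still so for the second after the job is handed in, while the arm keeps its last pose, push and grip.
It also fails if it takes over 51 s, if anything falls off the work surface, if the arm or the gripper's body presses on something with over 40 N, if the wrist force passes 120 N, or if a joint passes its speed limit or range.

### The arm

A 6-joint arm with a two-finger parallel gripper is mounted at the origin on a cart in front of the work surface, level with it; the furniture and walls round the work are solid. World frame = base frame: x ahead of the robot, y to its left, z up, the work surface at z = 0. Lengths are in mm, angles in rad, forces in N, time in s.
With the tool pointing down it reaches from about 250 to 725 mm from the base axis. Payload 9.7 kg.
Tool frame: the origin (TCP) lies on the front face of the gripper's body, between the roots of the fingers; the fingertips stand 73 mm ahead of it and the grasp point (between the pads) lies arm.grasp_offset ahead of it (arm.grasp_offset is the distance from the TCP to the grasp point, in mm); z points along the fingers, y is the line along which they close (so a half turn about z gives the same grasp; the last joint's range is limited). The gripper opens to 85 mm and grips with 20 to 120 N. Pads are 22 mm wide; open, the fingers measure 114 mm over their backs; the gripper's body (76 mm by 85 mm) begins 54 mm behind the grasp point. The pads swing forward as they close: fully open they stand 13 mm farther back than shut.
Start: joints at [1.256, 0.087, 0.176, 1.66, 0, 1.571], TCP at [170.292, 522.97, 303.884] pointing down, gripper open.
Joint ranges: [-3.13, 3.13], [-0.85, 1.81], [-1.15, 1.24], [-2.2, 2.28], [-1.44, 1.52], [-3.14, 3.14]. Speed limits (rad/s): [2.22, 2.22, 2.57, 3.14, 3.14, 3.14].

### API

Orientations are given as a unit quaternion [x, y, z, w].
In Python, from workcell import arm gives the robot as it stands.
- The arm moves only by the tool shift_gripper, called as name([rows], argument=value, ...), one row to a line, values as JSON. Schema: {"type":"object","properties":{"motion":{"type":"array","items":{"type":"array","items":{"type":"number"},"minItems":7,"maxItems":7},"minItems":1,"maxItems":20},"only":{"type":"string"},"quiet":{"type":"boolean"},"lines":{"type":"string"}},"required":["motion"],"additionalProperties":false}. motion is a list of rows, 1 to 20 of them, each of 7 numbers: a rotation vector rx, ry, rz in normalised numbers (1 is pi rad), then dx, dy, dz in parts of the range, where 1.0 means 80 cm, then the finger opening in mm; each row is the pose to reach, as a shift and turn from the pose commanded when the call began, along the tool's axes at that moment; what a row does not reach only later rows make up. A row lasts 1/10 s, in which the tool goes at most 50 mm and 0.15 rad, less where a joint would pass 70% of its speed; a pose out of reach is approached as far as the arm can. The fingers move at their own pace and stop on an object; the grip force is fixed at half the most. Time passes only in rows, so rows that do not move let the fingers close. The tool returns the time, the measured TCP pose, the force, the opening and the grip force at its end. only (a regular expression) keeps the lines of the reply that match it, lines (a string "A,B") keeps lines A to B, and quiet returns only ok. Input that does not fit is refused with a message, and nothing moves.
- arm.state(): the state, without advancing time (a new reading comes with each control period).
- arm.grab_frame(name): name is "side" or "top" or "wrist"; returns a dict with "color" (480x640x3 uint8, red, green, blue), "z_map" (480x640 float32, mm along the optical axis (not along the pixel's ray), 0 where there is no reading), "K" (3x3 intrinsics, pixels), "camera_from_world" (4x4, takes a point from world to camera coordinates); the wrist camera has in their place "hand_eye" (4x4, takes a point from camera to tool coordinates, whose origin is the TCP and whose axes are the flange's). Camera axes: x right, y down, z forward; pixel columns grow to the right and rows downward; lengths in mm; the calibration is good to about 2 mm. A picture is of the moment at which its call begins: read the wrist's pose just before it.
- arm.hand_in(): hands the job in; it is judged then, once.
The state is a dict: "time_s": time; "qpos": joint angles; "joint_vel": joint speeds; "effort": joint torques, N m; "ee_pos": TCP position; "ee_rot": TCP orientation; "contact_force": force on the tool from outside, world axes, zero at the start; "torque": the same for the moment, N m; "opening": finger opening in mm; "grip_force": force on a finger pad.
Only numpy, scipy, OpenCV 4.12 (cv2) and the standard library are available. Lean on these libraries where they do the work, as an engineer would, in place of code of your own. Each camera call takes 0.05 s, during which the arm holds its last target. There are 200 camera calls.

## Working session

There is one attempt and no reset: what is moved stays moved. The work goes in short steps, Python scripts to look and compute and a tool call to move; the robot and the scene stay as the last step left them, time stands still between calls to the robot, and variables do not carry over. Pictures are saved under pics/ and viewed, at most 10 in all, crops included, and the job is handed in when it is done.

```bash
ls; mkdir -p pics; cat > h.py <<'E'
import numpy as np,cv2
from workcell import arm
from scipy.spatial.transform import Rotation as R
def pts(f,T=None):
    z=f["z_map"].astype(float);K=f["K"];v,u=np.mgrid[:480,:640]
    P=np.stack([(u-K[0,2])/K[0,0]*z,(v-K[1,2])/K[1,1]*z,z],-1)
    M=np.linalg.inv(f["camera_from_world"]) if T is None else T
    return P@M[:3,:3].T+M[:3,3]
def tool():
    s=arm.state();T=np.eye(4);T[:3,:3]=R.from_quat(s["ee_rot"]).as_matrix();T[:3,3]=s["ee_pos"];return T
E
python3 - <<'E'
from h import *
print(arm.state(),arm.grasp_offset)
for n in("side","top"):
    f=arm.grab_frame(n);np.savez(n,**f);cv2.imwrite(f"pics/{n}.png",f["color"][...,::-1])
print(tool())
E
```

```text
pics
workcell.py
{'time_s': 0.0, 'qpos': array([1.25602847e+00, 8.74563650e-02, 1.75144349e-01, 1.65977435e+00,
       8.91285665e-06, 1.57078180e+00]), 'joint_vel': array([ 0.00260941, -0.00110664,  0.00181671,  0.0007412 , -0.00045871,
       -0.00032295]), 'effort': array([-2.35422296e-03, -5.20396113e+01,  4.64800394e+01,  1.66709803e-02,
       -3.58366162e-05, -1.49655716e-05]), 'ee_pos': array([170.23829433, 522.86276533, 303.19027626]), 'ee_rot': array([ 1.56727805e-01,  9.87641625e-01, -6.36348811e-04, -1.05503194e-04]), 'contact_force': array([-0.45227439, -0.28020744, -0.17672575]), 'torque': array([-0.00233174, -0.04167334, -0.00867503]), 'grip_force': 0.0, 'opening': 85.60109835107147} 53.900000000000006
[[-9.50866134e-01  3.09602128e-01 -3.41234047e-04  1.70254688e+02]
 [ 3.09602316e-01  9.50865479e-01 -1.11696984e-03  5.22866252e+02]
 [-2.13485647e-05 -1.16773565e-03 -9.99999318e-01  3.03262530e+02]
 [ 0.00000000e+00  0.00000000e+00  0.00000000e+00  1.00000000e+00]]
```

View pics/top.png

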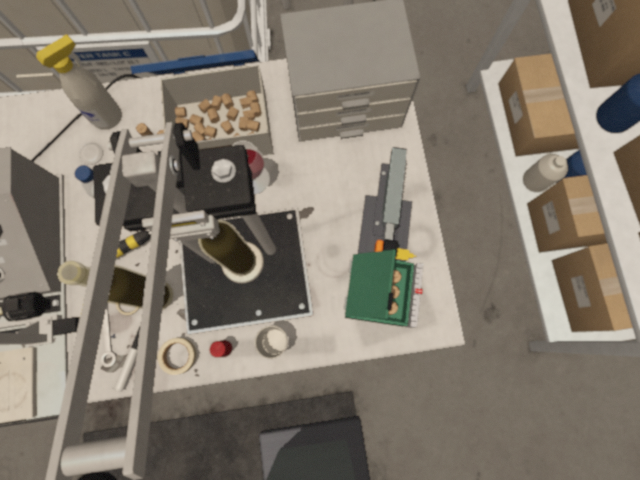

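View pics/side.png

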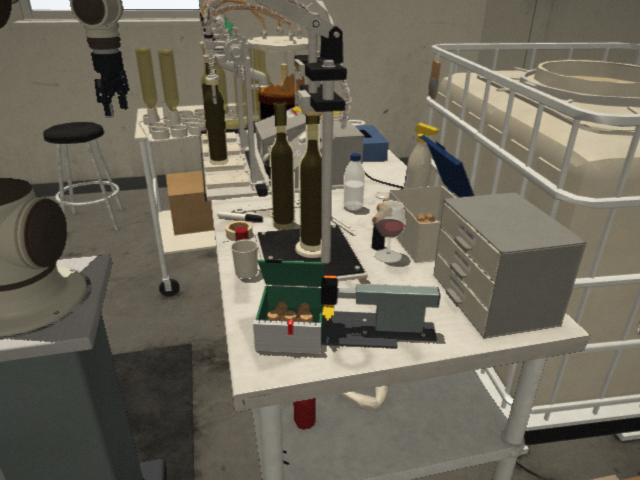

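Top view: the green lid is at about (375,287), part open. The red clip is at (419,291), the yellow pointer at (404,254), the orange button at (379,246), and the arm tube runs up to (398,150). Capsule is at (220,348), beaker at (272,342), glass at (255,165), all clear of the work. Next I'll measure positions.

```bash
python3 - <<'E'
from h import *
for n in("top","side"):
    f=dict(np.load(n+".npz"));P=pts(f);hsv=cv2.cvtColor(f["color"],cv2.COLOR_RGB2HSV)
    H,S,V=[hsv[...,i].astype(int) for i in range(3)]
    X=P[...,0];Y=P[...,1];Z=P[...,2]
    box=(slice(130,335),slice(335,440)) if n=="top" else (slice(255,360),slice(245,450))
    m0=np.zeros((480,640),bool);m0[box]=1;m0&=f["z_map"]>0
    for c,m in dict(red=((H<6)|(H>174))&(S>150)&(V>90),orange=(H>=6)&(H<16)&(S>200)&(V>150),yellow=(H>20)&(H<32)&(S>180)&(V>150),green=(H>65)&(H<90)&(S>120),black=(V<28),tube=(S<60)&(V>70)&(V<170)&(Z>85)).items():
        q=P[m&m0]; vu=np.argwhere(m&m0)
        if len(q): print(n,c,len(q),np.median(q,0).round(1),"min",np.percentile(q,3,axis=0).round(),"max",np.percentile(q,97,axis=0).round(),"px",vu.mean(0).round(1)[::-1])
    if n=="top":
        print(np.linalg.inv(f["camera_from_world"])[:3].round(3),f["K"])
        m=m0&(S<60)&(Z>90);q=P[m];r=cv2.minAreaRect(q[:,:2].astype(np.float32));print("tube rect",r,np.median(q,0))
        m=m0&(H>65)&(H<90)&(S>120)&(Z>40);q=P[m]
        c=q.mean(0);
        for _ in range(4):
            u,s,vt=np.linalg.svd(q-c);nrm=vt[2]*np.sign(vt[2][2]);d=(q-c)@nrm;k=abs(d)<5;q=q[k];c=q.mean(0)
        print("lid plane",c,nrm,len(q),np.arccos(nrm[2]),abs(d[k]).mean(), np.degrees(np.arctan2(nrm[1],nrm[0])))
cr=dict(np.load("top.npz"))["color"][130:340,330:450,::-1]
a=cv2.resize(cr,None,fx=2.85,fy=2.85,interpolation=cv2.INTER_CUBIC)
cr=dict(np.load("side.npz"))["color"][250:365,245:450,::-1]
b=cv2.resize(cr,None,fx=2.2,fy=2.2,interpolation=cv2.INTER_CUBIC)
im=np.zeros((600,800,3),np.uint8);im[:a.shape[0],:a.shape[1]]=a;im[:b.shape[0],345:345+b.shape[1]]=b
cv2.imwrite("pics/c.png",im)
E
```

```text
top red 1 [ 508.9 -279.1   65.3] min [ 509. -279.   65.] max [ 509. -279.   65.] px [417. 292.]
top orange 14 [ 597.2 -221.7  105.8] min [ 592. -225.  100.] max [ 603. -212.  109.] px [380.1 246.2]
top yellow 8 [ 586.  -256.3   65.8] min [ 581. -260.   64.] max [ 592. -255.   66.] px [397.6 253.1]
top tube 1282 [ 703.1 -266.1   97.1] min [ 619. -296.   88.] max [ 780. -236.  100.] px [393.5 189.7]
[[-1.47000e-01 -9.64000e-01  2.21000e-01  4.48180e+02]
 [-9.89000e-01  1.44000e-01 -2.80000e-02 -9.55140e+01]
 [-5.00000e-03 -2.23000e-01 -9.75000e-01  9.03967e+02]] [[449.12106022   0.         321.97261406]
 [  0.         449.12106022 237.17462346]
 [  0.           0.           1.        ]]
tube rect ((636.4022216796875, -240.742919921875), (45.6275749206543, 314.18572998046875), 70.85799407958984) [ 693.78148509 -263.78932707   97.38282134]
lid plane [nan nan nan] [0. 0. 1.] 0 0.0 nan 0.0
side red 71 [ 510.2 -287.7   60.1] min [ 506. -290.   45.] max [ 515. -276.   67.] px [290.1 326.5]
side orange 20 [ 598.2 -217.2  107.8] min [ 590. -222.  106.] max [ 607. -214.  110.] px [329.5 276.5]
side yellow 103 [ 581.8 -268.9   66.6] min [ 574. -285.   65.] max [ 592. -254.   69.] px [327.7 312. ]
side green 1115 [ 534.3 -177.8   66.8] min [ 473. -231.    5.] max [ 585. -148.  150.] px [291.6 285.6]
side black 429 [ 588.  -247.    98.4] min [ 489. -253.    9.] max [ 604. -213.  154.] px [324.4 289.6]
side tube 986 [ 704.7 -270.3   97.2] min [ 611. -301.   87.] max [ 781. -240.  100.] px [391.7 290.4]<stdin>:15: RuntimeWarning: Mean of empty slice.
  ret = um.true_divide(
<stdin>:17: RuntimeWarning: Mean of empty slice.
<stdin>:18: RuntimeWarning: Mean of empty slice.
  ret = ret.dtype.type(ret / rcount)
```

View pics/c.png

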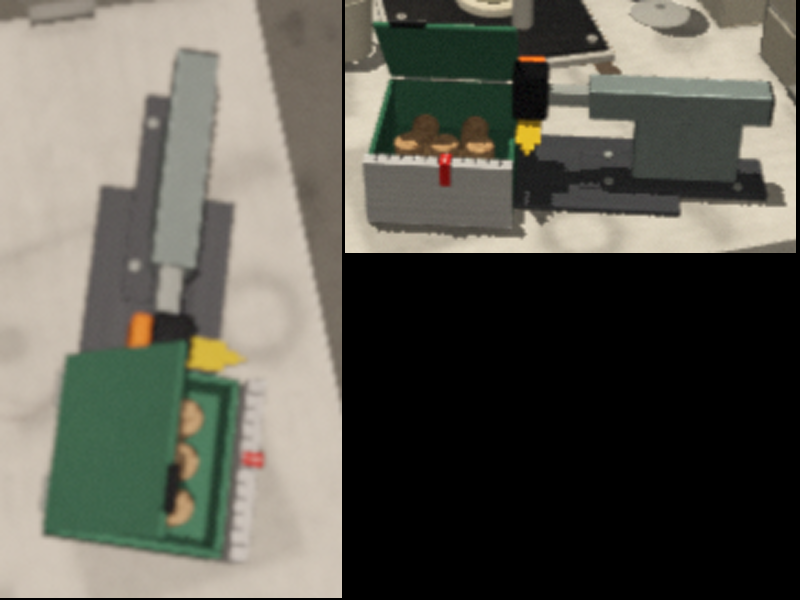

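```bash
python3 - <<'E'
from h import *
tp=[];rim=[]
for n in("top","side"):
    f=dict(np.load(n+".npz"));P=pts(f);C=f["color"].astype(int);r,g,b=C[...,0],C[...,1],C[...,2]
    X,Y,Z=P[...,0],P[...,1],P[...,2]
    q=P[(f["z_map"]>0)&(Z>94)&(Z<102)&(X>632)&(X<800)&(Y>-310)&(Y<-225)][:,:2]
    r0=cv2.minAreaRect(q.astype(np.float32));u,s,vt=np.linalg.svd(q-q.mean(0));d=vt[0]*np.sign(vt[0][0])
    e=(q-q.mean(0))@d;print(n,"tube",len(q),"c",r0[0],r0[1],"pca",q.mean(0),np.degrees(np.arctan2(d[1],d[0])),e.min(),e.max())
    G=(f["z_map"]>0)&(g>r+25)&(g>b+8)&(X>440)&(X<620)&(Y>-310)&(Y<-130)
    q=P[G&(Z>70)] if n=="top" else P[G&(Z>75)]
    print(len(q),q.min(0).round(),q.max(0).round())
    c=np.median(q,0)
    for _ in range(5):
        u,s,vt=np.linalg.svd(q-q.mean(0),full_matrices=False);nn=vt[2]*np.sign(vt[2][2]);dd=(q-q.mean(0))@nn;q=q[abs(dd)<4]
    print("lid",q.mean(0).round(1),nn.round(3),len(q),"ang",np.arccos(nn[2]).round(3),"hinge dir",np.degrees(np.arctan2(nn[0],-nn[1])).round(1),q.min(0).round(),q.max(0).round())
    for nm,m in dict(red=(r>110)&(r>2*g+10)&(r>2*b)&(abs(g-b)<25),orange=(r>160)&(b<60)&(g<130)&(g>50),yel=(r>160)&(g>130)&(b<90)).items():
        m=m&(X>470)&(X<640)&(Y>-310)&(Y<-190)&(f["z_map"]>0)&(Z>40)
        q=P[m];
        if len(q):print(nm,len(q),q.mean(0).round(1),q.min(0).round(1),q.max(0).round(1))
    # rail top: whitish near z 62
    w=P[(abs(Z-62)<5)&(r>120)&(abs(r-b)<50)&(X>440)&(X<600)&(Y>-315)&(Y<-240)]
    if len(w)>10:
        rr=cv2.minAreaRect(w[:,:2].astype(np.float32));print("rail",len(w),rr,w.mean(0))
E
```

```text
top tube 1126 c (712.217041015625, -269.43060302734375) (28.394309997558594, 151.7747802734375) pca [ 710.58236643 -268.8375083 ] -16.914043677794524 -74.14725811536265 77.62792167794363
2547 [ 468. -244.   70.] [ 594. -144.  156.]
lid [ 530.  -190.8  114.9] [0.236 0.778 0.582] 2540 ang 0.949 hinge dir 163.1 [ 468. -235.   70.] [ 594. -144.  156.]
red 6 [ 508.9 -281.    65.2] [ 507.7 -286.2   63.5] [ 510.9 -277.4   66.7]
orange 39 [ 599.  -218.4  106.6] [ 589.7 -225.9  100.2] [ 608.6 -209.4  109.6]
yel 160 [ 585.6 -257.7   74.2] [ 572.8 -284.4   62.3] [ 606.5 -213.8  109.3]
rail 397 ((509.9241638183594, -279.0215759277344), (15.394805908203125, 129.8331298828125), 74.94628143310547) [ 504.24605825 -276.90836736   61.41603476]
side tube 838 c (713.1513061523438, -270.57244873046875) (33.88915252685547, 151.31082153320312) pca [ 713.55073498 -273.12171289] -17.12889753664362 -76.76060538232484 74.52051311282047
136 [ 469. -238.   87.] [ 580. -166.  153.]
lid [ 533.  -221.2  148.7] [0.239 0.804 0.545] 136 ang 0.994 hinge dir 163.4 [ 469. -238.   87.] [ 580. -166.  153.]
red 54 [ 510.2 -284.2   59.8] [ 506.  -291.    41.1] [ 517.1 -246.7   67.4]
orange 31 [ 573.1 -235.4   95. ] [ 507.7 -287.9   41.1] [ 607.4 -213.7  109.8]
yel 115 [ 575.9 -266.4   64.5] [ 485.4 -290.8   46.8] [ 594.3 -229.2   69.3]
rail 295 ((523.7754516601562, -277.5482482910156), (151.62294006347656, 47.13261413574219), 1.7166961431503296) [ 506.62897577 -278.80117276   61.44149217]
```

```bash
cat >> h.py <<'E'
yaw=np.radians(-16.95);O=np.array([524.8,-212.5,0.])
Rc=R.from_euler("z",yaw).as_matrix()
def c2w(p): return O+Rc@np.array(p,float)
def w2c(p): return (np.asarray(p,float)-O)@Rc
def shift(p,off=0):  # case tip point p, tool down; off=dist TCP->point; returns tool-frame shift + rz
    T=tool();Rt=np.stack([-Rc[:,0],Rc[:,1],-Rc[:,2]],1)
    d=c2w(p)+[0,0,off]-T[:3,3]
    return R.from_matrix(T[:3,:3].T@Rt).as_rotvec().round(4),(T[:3,:3].T@d).round(1)
E
python3 - <<'E'
from h import *
for n in("top","side"):
    f=dict(np.load(n+".npz"));P=pts(f)[f["z_map"]>0]
    a=P[(P[:,0]>200)&(P[:,0]<700)&(P[:,1]>-300)&(P[:,1]<600)&(P[:,2]>60)&(P[:,2]<900)]
    g={}
    for p in a:
        k=(int(p[0]//50*50),int(p[1]//50*50));g.setdefault(k,[]).append(p[2])
    print(n)
    for x in range(200,700,50): print(x,[(y,int(np.percentile(g[(x,y)],98))) for y in range(-300,600,50) if (x,y) in g and len(g[(x,y)])>3])
print(shift([-15,40,215],73),shift([-15,21,150],73))
E
```

```text
top
200 []
250 []
300 []
350 [(0, 634), (50, 632)]
400 [(-300, 63), (-50, 72), (0, 629), (50, 630)]
450 [(-300, 64), (-250, 158), (-200, 148), (-150, 77), (-50, 72), (0, 607), (50, 607), (100, 63)]
500 [(-300, 67), (-250, 156), (-200, 132), (-150, 71), (0, 585), (50, 585), (400, 167)]
550 [(-300, 72), (-250, 152), (-200, 113), (0, 561), (50, 562), (150, 220), (200, 325), (400, 120), (450, 118)]
600 [(-300, 100), (-250, 112), (-50, 456), (0, 535), (50, 538), (100, 456), (150, 205), (200, 221), (400, 101), (450, 99)]
650 [(-300, 99), (-250, 99), (-50, 448), (0, 515), (50, 517), (100, 448), (350, 121), (400, 126), (450, 119)]
side
200 [(450, 528), (500, 525), (550, 512)]
250 []
300 []
350 []
400 [(-50, 71), (0, 70), (450, 515), (500, 435), (550, 238)]
450 [(-300, 63), (-250, 156), (-200, 137), (-150, 67), (-50, 71), (0, 70), (50, 61), (100, 62), (350, 470), (450, 529), (500, 473), (550, 437)]
500 [(-300, 67), (-250, 155), (-200, 122), (0, 557), (350, 465), (400, 423), (450, 367), (500, 474)]
550 [(-300, 110), (-250, 151), (-200, 104), (0, 554), (50, 446), (150, 218), (200, 323), (400, 118), (450, 126), (500, 127), (550, 116)]
600 [(-300, 107), (-250, 112), (-50, 451), (0, 530), (50, 488), (100, 447), (150, 207), (200, 224), (400, 91), (450, 531)]
650 [(-300, 98), (-250, 99), (-50, 447), (0, 513), (50, 487), (100, 446), (350, 88), (400, 529), (450, 530), (500, 139), (550, 149)]
(array([-0.0012,  0.    , -0.0189]), array([-549. , -549.7,   15.9])) (array([-0.0012,  0.    , -0.0189]), array([-549.4, -568.7,   80.9]))
```

```bash
python3 - <<'E'
from h import *
for n in("top","side"):
    f=dict(np.load(n+".npz"));P=pts(f);m=(f["z_map"]>0)&(P[...,2]>250)&(P[...,0]<720)&(P[...,0]>-300)&(abs(P[...,1])<700)
    print(n,m.sum());S={}
    for v,u in np.argwhere(m):
        p=P[v,u];S.setdefault((int(p[0]//100*100),int(p[1]//50*50)),[]).append((p[2],u,v))
    for k in sorted(S):
        a=np.array(S[k]); 
        if len(a)>15: print(k,len(a),"z",a[:,0].min().round(),a[:,0].max().round(),"px",a[:,1:].mean(0).round())
E
```

```text
top 28280
(300, 0) 1050 z 611.0 636.0 px [116. 468.]
(300, 50) 403 z 615.0 634.0 px [ 66. 473.]
(400, 0) 4276 z 564.0 632.0 px [136. 391.]
(400, 50) 4417 z 563.0 632.0 px [ 77. 389.]
(500, 0) 2872 z 358.0 587.0 px [170. 234.]
(500, 50) 2861 z 359.0 587.0 px [112. 245.]
(500, 200) 653 z 275.0 326.0 px [ 73. 274.]
(600, -50) 2879 z 251.0 458.0 px [233. 183.]
(600, 0) 5236 z 250.0 543.0 px [182. 176.]
(600, 50) 2739 z 250.0 542.0 px [133. 180.]
(600, 100) 893 z 369.0 458.0 px [105. 194.]
side 12767
(0, -50) 74 z 250.0 254.0 px [  5. 187.]
(0, 0) 176 z 250.0 540.0 px [  5. 101.]
(100, 0) 153 z 529.0 557.0 px [5. 7.]
(100, 50) 31 z 531.0 555.0 px [10.  7.]
(100, 400) 16 z 291.0 332.0 px [104.  98.]
(100, 450) 2526 z 250.0 530.0 px [99. 46.]
(100, 500) 300 z 293.0 484.0 px [109.  65.]
(100, 550) 200 z 250.0 473.0 px [122.  92.]
(200, 450) 174 z 361.0 530.0 px [111.  22.]
(200, 500) 422 z 357.0 528.0 px [117.  27.]
(200, 550) 74 z 286.0 520.0 px [125.  70.]
(400, 350) 278 z 389.0 474.0 px [231.  49.]
(400, 450) 833 z 266.0 530.0 px [212.  46.]
(400, 500) 95 z 426.0 509.0 px [222.  33.]
(400, 550) 44 z 421.0 439.0 px [222.  37.]
(400, 600) 375 z 250.0 488.0 px [211.  64.]
(400, 650) 98 z 428.0 500.0 px [219.  17.]
(500, 0) 764 z 349.0 557.0 px [289.  29.]
(500, 50) 58 z 360.0 447.0 px [296.  81.]
(500, 200) 397 z 250.0 325.0 px [281. 118.]
(500, 350) 334 z 383.0 474.0 px [242.  50.]
(500, 400) 353 z 250.0 436.0 px [248.  85.]
(500, 450) 24 z 255.0 369.0 px [243.  74.]
(500, 500) 64 z 303.0 475.0 px [238.  59.]
(500, 600) 23 z 316.0 439.0 px [235.  51.]
(500, 650) 64 z 303.0 503.0 px [231.  23.]
(600, -50) 1856 z 250.0 457.0 px [327. 102.]
(600, 0) 2402 z 250.0 541.0 px [318.  76.]
(600, 50) 354 z 260.0 506.0 px [317.  61.]
(600, 100) 65 z 377.0 457.0 px [304.  70.]
(600, 450) 91 z 507.0 531.0 px [297.   4.]
```

```bash
python3 - <<'E'
from h import *
T=tool()
for p in [(290,250,240),(295,100,240),(300,0,240),(340,-130,240),c2w([-15,35,240])]: print((T[:3,:3].T@(np.array(p)-T[:3,3])).round())
E
```

```text
[-198. -222.   64.]
[-250. -363.   64.]
[-285. -457.   64.]
[-364. -568.   64.]
[-549. -555.   64.]
```

Units first: shifts go in shares of 80 cm and turns go in shares of pi rad. So -457 mm / 800 = -0.5713, -410 mm / 800 = -0.5125, -0.02 rad / 3.1416 = -0.0064.

shift_gripper([
  [0, 0, 0, -0.0413, -0.0463, 0.0625, 0],
  [0, 0, 0, -0.0825, -0.0925, 0.08, 0],
  [0, 0, 0, -0.1238, -0.1388, 0.08, 0],
  [0, 0, 0, -0.165, -0.185, 0.08, 0],
  [0, 0, 0, -0.2063, -0.2313, 0.08, 0],
  [0, 0, 0, -0.2475, -0.2775, 0.08, 0],
  [0, 0, -0.0032, -0.2688, -0.3363, 0.08, 0],
  [0, 0, -0.0064, -0.29, -0.395, 0.08, 0],
  [0, 0, -0.0064, -0.3125, -0.4538, 0.08, 0],
  [0, 0, -0.0064, -0.3338, -0.5125, 0.08, 0],
  [0, 0, -0.0064, -0.3563, -0.5713, 0.08, 0],
  [0, 0, -0.0064, -0.3563, -0.5713, 0.08, 0],
])

```text
time_s: 1.3
ee_pos: [299.2, -2.7, 239.9]
ee_rot: [0.149, 0.989, -0.0, 0.0]
contact_force: [0.3, 0.4, 1.0]
opening: 0.1
grip_force: 0.0
```

```bash
python3 -c "
from h import *
print(arm.state()['qpos'],tool()[:3,3])"
```

```text
[-8.66913042e-03 -5.38458904e-01 -4.61387703e-01  1.64728676e+00
 -5.98919451e-04  2.89610560e-01] [299.24224737  -2.72145032 239.89374949]
```

In the tool's units: -264 mm / 800 = -0.33, -111 mm / 800 = -0.1388.

shift_gripper([
  [0, 0, 0, -0.035, -0.0475, 0, 0],
  [0, 0, 0, -0.07, -0.095, 0, 0],
  [0, 0, 0, -0.0988, -0.1388, 0, 0],
  [0, 0, 0, -0.1575, -0.135, 0, 0],
  [0, 0, 0, -0.215, -0.1313, 0, 0],
  [0, 0, 0, -0.2725, -0.1263, 0, 0],
  [0, 0, 0, -0.33, -0.1225, 0, 0],
  [0, 0, 0, -0.33, -0.1225, 0, 0],
  [0, 0, 0, -0.33, -0.1225, 0, 0],
])

```text
time_s: 2.2
ee_pos: [524.2, -170.3, 238.1]
ee_rot: [0.147, 0.989, 0.0, -0.002]
contact_force: [-0.4, 0.2, 0.4]
opening: 0.3
grip_force: 0.0
```

```bash
python3 - <<'E'
from h import *
T=tool();f=arm.grab_frame("wrist");cv2.imwrite("pics/w1.png",f["color"][...,::-1])
P=pts(f,T@f["hand_eye"]);ok=f["z_map"]>0;C=f["color"].astype(int);r,g,b=C[...,0],C[...,1],C[...,2]
print(w2c(T[:3,3]),f["hand_eye"].round(3).tolist(),f["K"].tolist())
Q=w2c(P)
for nm,m in dict(red=(r>110)&(r>2*g+10)&(r>2*b),orange=(r>160)&(b<60)&(g<130)&(g>50),yel=(r>160)&(g>130)&(b<90)).items():
    m=m&ok&(Q[...,2]>50)&(Q[...,2]<115);q=Q[m]
    if len(q): print(nm,len(q),np.median(q,0).round(1),np.percentile(q,[2,98],axis=0).round(1).tolist())
for nm,ys in dict(tubey=0).items():
    m=ok&(abs(Q[...,2]-98)<3)&(Q[...,0]>125)&(Q[...,0]<270)&(abs(Q[...,1])<25);q=Q[m];print("tube",len(q),q.min(0) if len(q) else 0,q.max(0) if len(q) else 0)
G=ok&(g>r+20)&(g>b+5)&(Q[...,2]>75)&(abs(Q[...,0])<75)&(abs(Q[...,1])<75);q=Q[G]
for _ in range(5):
    u,s,vt=np.linalg.svd(q-q.mean(0),full_matrices=False);n=vt[2]*np.sign(vt[2][2]);q=q[abs((q-q.mean(0))@n)<3]
print("lid",q.mean(0),n,np.arctan2(n[1],n[2]),len(q),q.min(0),q.max(0))
for p in([-15,21,150],):print(shift(p,73))
E
```

```text
[-12.8381328   40.17095013 238.13040665] [[0.0, -0.944, -0.329, 85.694], [1.0, 0.0, 0.0, 0.527], [-0.0, -0.329, 0.944, -69.852], [0.0, 0.0, 0.0, 1.0]] [[352.98420014425557, 0.0, 325.8899192701862], [0.0, 352.98420014425557, 235.1108667758212], [0.0, 0.0, 1.0]]
red 164 [  3.7 -69.4  66.2] [[1.1, -76.1, 61.3], [9.1, -62.9, 67.8]]
tube 0 0 0
lid [-21.11371116  17.49164346 122.24534861] [-0.00284297  0.81445246  0.58022333] 0.9517905777939655 14883 [-59.91135372  -7.04347305  75.00657815] [ 37.85942394  51.92789816 153.74179927]
(array([ 0.    , -0.0019,  0.0011]), array([  1.5, -19.1,  16.2]))
```

View pics/w1.png

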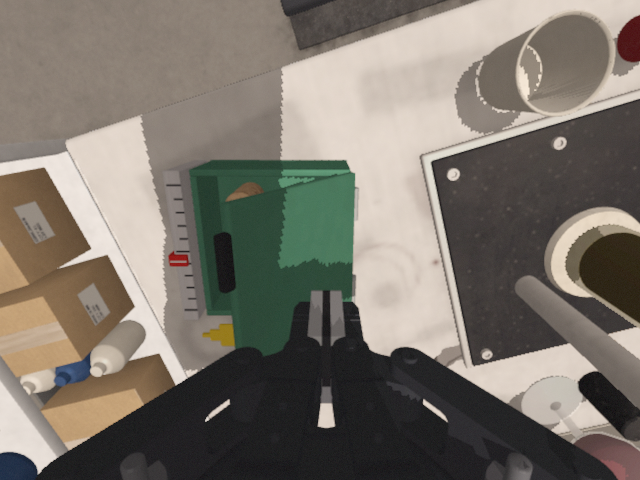

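Wrist view: lid open at 0.95 rad, with a black handle on its free edge near (224,262). The clip is at (178,260), and the fingers are above the lid at (325,310). Next I'll push along the lid's arc.

In the tool's units: 105 mm / 800 = 0.1313, 104 mm / 800 = 0.13.

shift_gripper([
  [0, 0, 0, 0, -0.0263, 0.0188, 0],
  [0, 0, 0, 0, -0.0263, 0.0375, 0],
  [0, 0, 0, 0, -0.0375, 0.0488, 0],
  [0, 0, 0, 0, -0.0488, 0.0575, 0],
  [0, 0, 0, 0, -0.0575, 0.0688, 0],
  [0, 0, 0, 0, -0.065, 0.0813, 0],
  [0, 0, 0, 0, -0.0713, 0.0938, 0],
  [0, 0, 0, 0, -0.0763, 0.1075, 0],
  [0, 0, 0, 0, -0.0788, 0.1188, 0],
  [0, 0, 0, 0, -0.08, 0.1263, 0],
  [0, 0, 0, 0, -0.08, 0.13, 0],
  [0, 0, 0, 0, -0.08, 0.1313, 0],
  [0, 0, 0, 0, -0.08, 0.1313, 0],
])

```text
time_s: 3.55
ee_pos: [505.4, -231.3, 134.9]
ee_rot: [0.147, 0.989, 0.0, 0.0]
contact_force: [0.1, -0.6, 0.6]
opening: -0.1
grip_force: 0.0
```

```bash
python3 - <<'E'
from h import *
s=arm.state();print(s["contact_force"],w2c(s["ee_pos"]))
E
```

```text
[ 0.1460067  -0.60427164  0.58257064] [-13.04543616 -23.66882142 134.93849964]
```

In the tool's units: 2 mm / 800 = 0.0025, 1 mm / 800 = 0.0013.

shift_gripper([
  [0, 0, 0, 0, 0, 0.0013, 0],
  [0, 0, 0, 0, 0, 0.0025, 0],
  [0, 0, 0, 0, 0, 0.0025, 0],
])

```text
time_s: 3.85
ee_pos: [505.6, -231.5, 133.6]
ee_rot: [0.147, 0.989, -0.0, 0.0]
contact_force: [-0.6, 0.8, 4.6]
opening: -0.3
grip_force: 2.2
```

shift_gripper([
  [0, 0, 0, 0, 0, 0.0013, 0],
  [0, 0, 0, 0, 0, 0.0013, 0],
])

```text
time_s: 4.05
ee_pos: [505.6, -231.5, 133.5]
ee_rot: [0.147, 0.989, -0.0, 0.001]
contact_force: [-2.9, 2.3, 11.6]
opening: 0.1
grip_force: 5.8
```

shift_gripper([
  [0, 0, 0, 0, 0, 0.0013, 0],
  [0, 0, 0, 0, 0, 0.0013, 0],
])

```text
time_s: 4.25
ee_pos: [505.6, -231.5, 133.4]
ee_rot: [0.147, 0.989, -0.0, 0.001]
contact_force: [-6.4, 3.3, 17.2]
opening: -0.0
grip_force: 9.1
```

In the tool's units: -125 mm / 800 = -0.1563, -85 mm / 800 = -0.1063.

shift_gripper([
  [0, 0, 0, 0, 0, -0.05, 0],
  [0, 0, 0, 0, 0.03, -0.1063, 40],
  [0, 0, 0, -0.025, 0.03, -0.1563, 85],
  [0, 0, 0, -0.025, 0.03, -0.1563, 85],
  [0, 0, 0, -0.025, 0.03, -0.1563, 85],
  [0, 0, 0, -0.025, 0.03, -0.1563, 85],
])

```text
time_s: 4.85
ee_pos: [531.0, -214.3, 254.6]
ee_rot: [0.147, 0.989, 0.0, -0.001]
contact_force: [0.1, -0.3, -1.2]
opening: 72.4
grip_force: 0.0
```

```bash
cat > look.py <<'E'
from h import *
import sys
T=tool();f=arm.grab_frame("wrist");cv2.imwrite(sys.argv[1],f["color"][...,::-1])
P=pts(f,T@f["hand_eye"]);ok=f["z_map"]>0;C=f["color"].astype(int);r,g,b=C[...,0],C[...,1],C[...,2]
Q=w2c(P);print("tcp",w2c(T[:3,3]).round(1),arm.state()["contact_force"].round(1))
for nm,m in dict(red=(r>110)&(r>2*g+10)&(r>2*b),orange=(r>160)&(b<60)&(g<130)&(g>50),yel=(r>160)&(g>130)&(b<90)).items():
    m=m&ok&(Q[...,2]>50)&(Q[...,2]<120);q=Q[m]
    if len(q):
        print(nm,len(q),np.median(q,0).round(1),q.mean(0).round(1),np.percentile(q,[2,98],axis=0).round(1).tolist())
        if nm=="yel": t=q[q[:,1]<q[:,1].min()+5];print(" tip",t.mean(0).round(1))
        if nm=="red": t=q[q[:,2]>64];print(" top",t.mean(0).round(1),t.min(0).round(1),t.max(0).round(1))
G=ok&(g>r+20)&(g>b+5)&(Q[...,2]>35)&(abs(Q[...,0])<62)&(abs(Q[...,1])<62);q=Q[G]
for _ in range(5):
    u,s,vt=np.linalg.svd(q-q.mean(0),full_matrices=False);n=vt[2]*np.sign(vt[2][2]);q=q[abs((q-q.mean(0))@n)<3]
print("lid",q.mean(0).round(1),np.arctan2(n[1],n[2]).round(3),len(q),q.min(0).round(1),q.max(0).round(1))
E
python3 look.py pics/w2.png; python3 - <<'E'
from h import *
for n in("top","side"):
    f=arm.grab_frame(n);np.savez(n+"2",**f);P=w2c(pts(f));ok=f["z_map"]>0;C=f["color"].astype(int);r,g,b=C[...,0],C[...,1],C[...,2]
    m=ok&(abs(P[...,0]-85)<25)&(abs(P[...,1])<30)&(P[...,2]>103)&(P[...,2]<116);q=P[m]
    if len(q): print(n,"head top",len(q),q.mean(0).round(1),np.percentile(q,[3,97],axis=0).round(1).tolist())
    for nm,m in dict(red=(r>110)&(r>2*g+10)&(r>2*b),yel=(r>160)&(g>130)&(b<90)).items():
        q=P[m&ok&(P[...,2]>60)&(P[...,2]<72)&(abs(P[...,0])<120)&(P[...,1]<0)&(P[...,1]>-90)]
        if len(q):print(nm,len(q),q.mean(0).round(1),q.min(0).round(1),q.max(0).round(1))
    m=ok&(g>r+20)&(g>b+5)&(P[...,2]>20)&(abs(P[...,0])<62)&(abs(P[...,1])<62);q=P[m];
    if len(q): print("green",len(q),np.percentile(q,[1,50,99],axis=0).round(1).tolist())
E
```

```text
tcp [6.500e+00 1.000e-01 2.546e+02] [-0.7 -0.3 -0.1]
red 149 [  3.4 -69.6  66.1] [  4.4 -69.6  65.8] [[1.2, -76.0, 61.0], [9.0, -63.1, 67.9]]
 top [  4.6 -69.5  66.2] [  1.  -76.2  64. ] [  9.2 -63.   68.3]
orange 263 [58.7 17.4 97.6] [60.4 17.3 96.2] [[57.8, 11.6, 76.4], [77.7, 22.5, 107.4]]
yel 355 [ 69.   17.1 107.7] [ 69.   17.1 107.8] [[59.2, 12.4, 106.2], [79.6, 21.8, 109.1]]
 tip [ 68.9  14.8 107.8]
lid [-5.4 -0.6 61. ] 0.0 20818 [-59.6 -57.1  57.9] [58.  56.2 63.3]
top head top 52 [ 71.8  19.  107.1] [[61.2, 15.4, 103.6], [82.3, 22.4, 110.1]]
green 1203 [[-58.6, 3.7, 53.6], [-20.5, 31.3, 60.4], [20.2, 56.3, 243.8]]
side head top 191 [ 73.7  -5.2 109.6] [[61.2, -17.8, 104.0], [86.3, 18.2, 112.8]]
red 14 [  7.3 -77.1  64.1] [  4.4 -79.3  61. ] [ 11.5 -72.5  66.3]
green 2041 [[-54.9, -57.5, 58.2], [0.1, -5.4, 60.6], [56.7, 53.7, 63.0]]
```

View pics/w2.png

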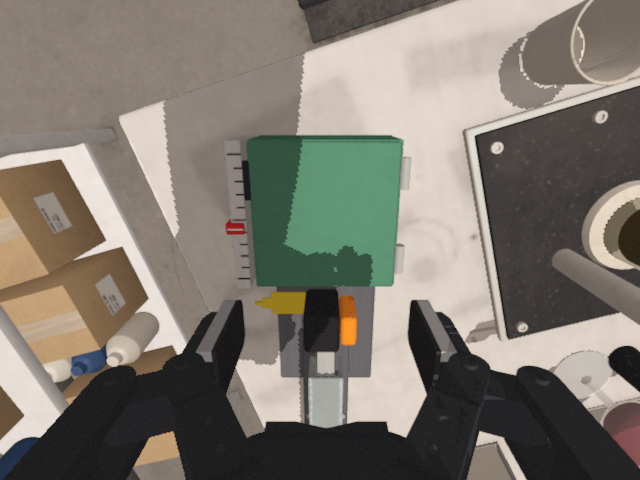

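Wrist view: lid shut (plane 0.000 rad, top at 61). Head is at (322,320), button at (348,320), pointer tip at (258,303), clip at (236,228). The head's middle is at x≈70 and the clip at x≈5, so I'll descend and pinch.

In the tool's units: 108 mm / 800 = 0.135, 80 mm / 800 = 0.1.

shift_gripper([
  [0, 0, 0, -0.05, 0, 0.025, 85],
  [0, 0, 0, -0.08, 0, 0.0625, 85],
  [0, 0, 0, -0.08, 0, 0.1, 85],
  [0, 0, 0, -0.08, 0, 0.135, 85],
  [0, 0, 0, -0.08, 0, 0.135, 85],
  [0, 0, 0, -0.08, 0, 0.135, 85],
])

```text
time_s: 5.6
ee_pos: [592.2, -232.9, 147.9]
ee_rot: [0.147, 0.989, 0.0, -0.001]
contact_force: [1.2, 0.4, 0.4]
opening: 84.9
grip_force: 0.0
```

```bash
python3 - <<'E'
from h import *
T=tool();print(w2c(T[:3,3]))
f=arm.grab_frame("wrist");cv2.imwrite("pics/w3.png",f["color"][...,::-1])
P=w2c(pts(f,T@f["hand_eye"]));C=f["color"].astype(int);r,g,b=C[...,0],C[...,1],C[...,2];ok=f["z_map"]>0
for nm,m in dict(org=(r>120)&(b<70)&(g<.65*r)&(g>.3*r),yel=(r>90)&(g>.7*r)&(b<.4*r),blk=(P[...,2]>109)&(P[...,2]<116)&(r<60)).items():
    q=P[m&ok&(P[...,2]>60)&(P[...,2]<116)&(abs(P[...,1])<70)]
    if len(q):print(nm,len(q),q.mean(0).round(1),np.percentile(q,[2,98],axis=0).round(1).tolist())
E
```

```text
[7.04355747e+01 1.14461563e-01 1.47916529e+02]
org 2720 [ 63.3  14.8 100.4] [[57.3, 10.8, 73.6], [79.5, 22.2, 108.7]]
yel 2359 [ 69.  -34.1  67.1] [[60.2, -55.2, 65.5], [78.9, -17.9, 68.3]]
blk 5840 [ 67.8  -2.5 111.8] [[55.4, -51.7, 109.3], [82.6, 52.6, 115.4]]
```

View pics/w3.png

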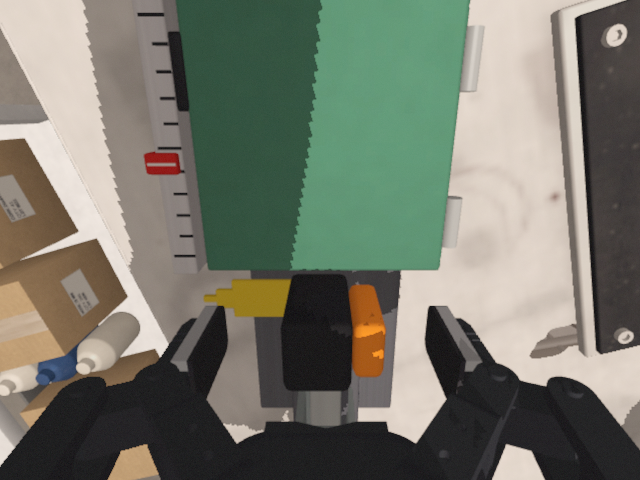

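Head (318,330) and button (367,330) are centred between the open fingers, and the pointer tip is at (206,298). Closing.

In the tool's units: 1 mm / 800 = 0.0013.

shift_gripper([
  [0, 0, 0, 0.0013, 0, 0.0013, 60],
  [0, 0, 0, 0.0013, 0, 0.0013, 40],
  [0, 0, 0, 0.0013, 0, 0.0013, 28],
  [0, 0, 0, 0.0013, 0, 0.0013, 20],
  [0, 0, 0, 0.0013, 0, 0.0013, 20],
  [0, 0, 0, 0.0013, 0, 0.0013, 20],
  [0, 0, 0, 0.0013, 0, 0.0013, 20],
  [0, 0, 0, 0.0013, 0, 0.0013, 20],
])

```text
time_s: 6.45
ee_pos: [592.1, -233.9, 148.6]
ee_rot: [0.148, 0.989, -0.001, 0.001]
contact_force: [-1.0, -7.8, 6.2]
opening: 29.7
grip_force: 63.1
```

```bash
python3 look.py pics/w4.png
```

```text
tcp [ 70.6  -0.9 148.6] [-1.6 -8.7  6.6]
red 582 [  4.5 -69.   66.2] [  5.2 -69.   66.1] [[1.2, -76.0, 63.5], [9.5, -62.9, 67.6]]
 top [  5.3 -69.1  66.2] [  1.1 -76.6  64. ] [  9.7 -62.6  68.6]
orange 793 [ 61.   12.4 107. ] [ 64.6  12.4 100.9] [[58.4, 10.7, 76.7], [79.4, 14.2, 108.7]]
yel 10 [ 59.9  13.5 106.9] [ 59.9  13.5 106.8] [[59.3, 13.0, 106.1], [60.6, 14.0, 107.6]]
 tip [ 59.9  13.5 106.8]
lid [-6.  -0.7 60.9] 0.0 69865 [-55.7 -57.3  58. ] [57.9 56.4 63.8]
```

In the tool's units: 60 mm / 800 = 0.075, 57 mm / 800 = 0.0713.

shift_gripper([
  [0, 0, 0, 0.0063, 0, 0, 20],
  [0, 0, 0, 0.015, 0, 0, 20],
  [0, 0, 0, 0.025, 0, 0, 20],
  [0, 0, 0, 0.035, 0, 0, 20],
  [0, 0, 0, 0.045, 0, 0, 20],
  [0, 0, 0, 0.055, 0, 0, 20],
  [0, 0, 0, 0.0638, 0, 0, 20],
  [0, 0, 0, 0.0713, 0, 0, 20],
  [0, 0, 0, 0.075, 0, 0, 20],
  [0, 0, 0, 0.075, 0, 0, 20],
  [0, 0, 0, 0.075, 0, 0, 20],
  [0, 0, 0, 0.075, 0, 0, 20],
])

```text
time_s: 7.7
ee_pos: [534.8, -216.5, 148.6]
ee_rot: [0.147, 0.989, -0.001, 0.002]
contact_force: [-1.3, -8.4, 5.5]
opening: 29.8
grip_force: 63.5
```

```bash
cat > fine.py <<'E'
from h import *
import sys
T=tool();f=arm.grab_frame("wrist")
P=w2c(pts(f,T@f["hand_eye"]));C=f["color"].astype(int);r,g,b=C[...,0],C[...,1],C[...,2];ok=f["z_map"]>0
print(w2c(T[:3,3]).round(1),arm.state()["contact_force"].round(1),arm.state()["opening"])
for nm,m in dict(org=(r>120)&(b<70)&(g<.65*r)&(g>.3*r),yel=(r>90)&(g>.7*r)&(b<.4*r)&(P[...,1]<-15),red=(r>80)&(r>2*g+10)&(r>2*b)).items():
    m=m&ok&(P[...,2]>63)&(P[...,2]<116)&(abs(P[...,1])<80);q=P[m]
    if not len(q):continue
    vu=np.argwhere(m);print(nm,len(q),q.mean(0).round(1),np.percentile(q,[1,99],axis=0).round(1).tolist(),vu.min(0),vu.max(0))
    if nm=="yel":
        t=q[q[:,1]<np.percentile(q[:,1],1)+4];print(" tip",t.mean(0).round(1),"mid x",(q[:,0].min()+q[:,0].max())/2)
        u0=vu[:,1].min();v0=int(vu[:,0].mean());
        cv2.imwrite(sys.argv[1],cv2.resize(f["color"][max(v0-60,0):v0+60,max(u0-80,0):u0+80,::-1],None,fx=5,fy=5,interpolation=cv2.INTER_NEAREST));print("crop",u0-80,v0-60)
E
python3 fine.py pics/w5.png
```

```text
[ 10.7  -0.9 148.6] [-1.4 -9.4  6.8] 29.617359645100553
org 1000 [ 4.9  9.7 99.7] [[-1.6, -75.5, 65.8], [20.8, 14.5, 108.9]] [279 168] [375 366]
yel 1862 [  8.4 -37.1  66.9] [[0.8, -57.2, 64.6], [19.6, -17.5, 68.4]] [279 207] [315 292]
 tip [ 10.4 -55.8  66.4] mid x 9.303005853937483
crop 127 234
red 419 [  4.4 -69.1  65.9] [[0.7, -76.3, 63.2], [9.3, -62.8, 67.6]] [277 168] [295 198]
```

View pics/w5.png

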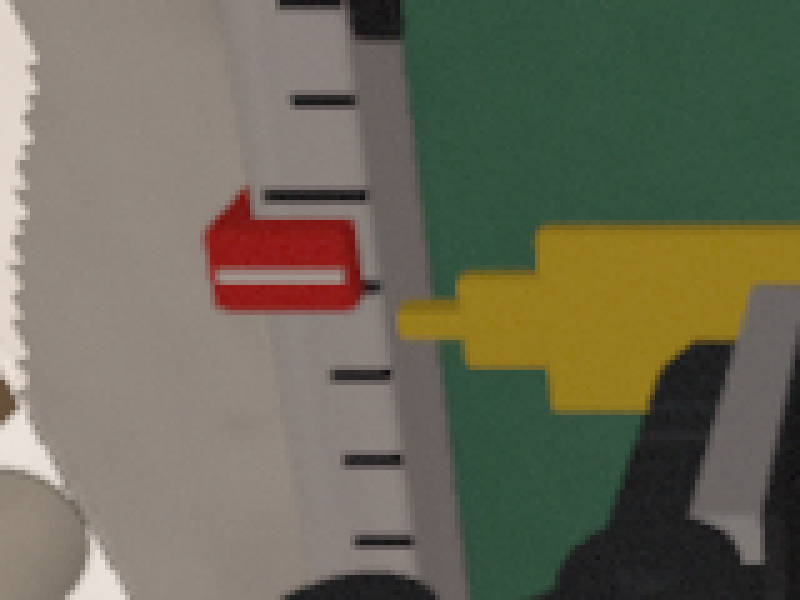

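Crop: the white line is at full-frame pixel (183,289) and the pointer tip's top face is centred at (210,299), so the pointer is a few mm short. Computing the remaining distance.

```bash
cat > ray.py <<'E'
from h import *
def x(f,T,u,v,z):
    K=f["K"];M=T@f["hand_eye"];d=M[:3,:3]@np.array([(u-K[0,2])/K[0,0],(v-K[1,2])/K[1,1],1]);o=M[:3,3]
    return w2c(o+d*(z-o[2])/d[2]).round(2)
def run(clip,tip):
    T=tool();f=arm.grab_frame("wrist");P=w2c(pts(f,T@f["hand_eye"]))
    r,g,b=[f["color"][...,i].astype(int) for i in range(3)]
    u,v=map(round,clip)
    w=[(i,j) for i in range(v-12,v+13) for j in range(u-8,u+9) if P[i,j,2]>64 and g[i,j]>100 and abs(r[i,j]-g[i,j])<50 and abs(P[i,j,1]+69)<5]
    print("white depth z",P[v,u],P[round(tip[1]),round(tip[0])])
    for zc in (66,67): print(zc,"clip",x(f,T,*clip,zc),"tip",x(f,T,*tip,67),"tip front edge")
if __name__=="__main__":
    import sys;a=list(map(float,sys.argv[1:]));run(a[:2],a[2:])
E
python3 ray.py 183 288.9 210 298.8
```

```text
white depth z [  5.54566154 -69.0365846   66.96894426] [ 11.4698657  -56.98182919  66.10027074]
66 clip [  6.01 -69.47  66.  ] tip [ 10.85 -56.63  67.  ] tip front edge
67 clip [  5.48 -69.02  67.  ] tip [ 10.85 -56.63  67.  ] tip front edge
```

shift_gripper([
  [0, 0, 0, 0.0025, 0, 0, 20],
  [0, 0, 0, 0.005, 0, 0, 20],
  [0, 0, 0, 0.0065, 0, 0, 20],
  [0, 0, 0, 0.0065, 0, 0, 20],
  [0, 0, 0, 0.0065, 0, 0, 20],
  [0, 0, 0, 0.0065, 0, 0, 20],
])

```text
time_s: 8.4
ee_pos: [529.9, -215.0, 148.6]
ee_rot: [0.147, 0.989, -0.001, 0.002]
contact_force: [-1.0, -9.0, 6.3]
opening: 29.8
grip_force: 63.5
```

```bash
python3 fine.py pics/w6.png
```

```text
[  5.6  -0.9 148.6] [-0.9 -9.7  6.6] 29.784473822643733
org 1047 [ 0.2  6.5 98.4] [[-6.6, -74.6, 64.2], [15.4, 14.5, 108.9]] [285 170] [375 366]
yel 1859 [  3.3 -37.1  66.9] [[-4.3, -57.2, 64.8], [14.5, -17.5, 68.6]] [279 207] [315 292]
 tip [  5.4 -55.9  66.3] mid x 4.301704337817284
crop 127 234
red 431 [  4.4 -69.1  66. ] [[0.7, -76.2, 63.2], [9.3, -62.8, 67.6]] [286 170] [304 200]
```

View pics/w6.png

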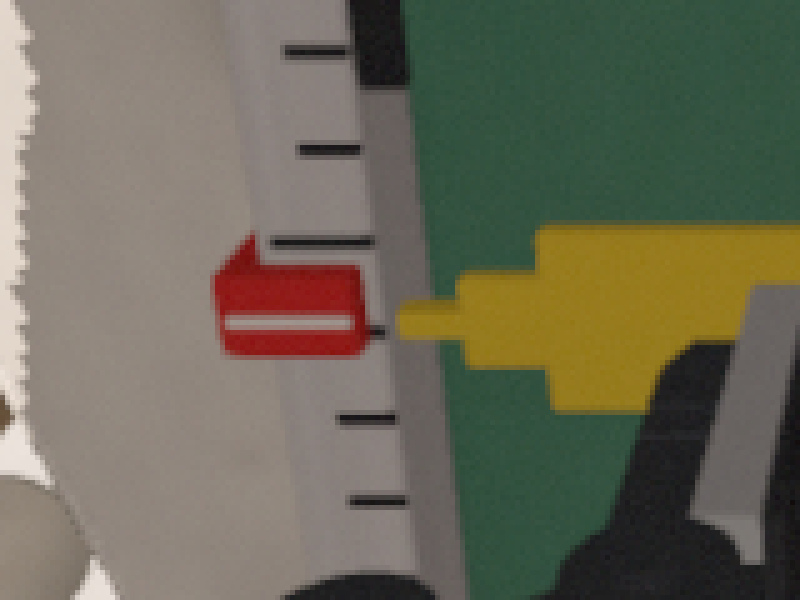

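Units first: shifts go in shares of 80 cm and turns go in shares of pi rad. So 0.5 mm / 800 = 0.0006.

shift_gripper([
  [0, 0, 0, 0.0006, 0, 0, 20],
  [0, 0, 0, 0.0006, 0, 0, 20],
  [0, 0, 0, 0.0006, 0, 0, 20],
  [0, 0, 0, 0.0006, 0, 0, 20],
  [0, 0, 0, 0.0006, 0, 0, 20],
])

```text
time_s: 8.95
ee_pos: [529.6, -214.9, 148.6]
ee_rot: [0.147, 0.989, -0.001, 0.002]
contact_force: [-0.4, -10.1, 5.9]
opening: 29.8
grip_force: 63.5
```

```bash
python3 fine.py pics/w7.png; python3 look.py pics/w8.png | tail -1; python3 ray.py 184.3 298.7 210 298.9
```

```text
[  5.3  -0.9 148.6] [-0.3 -9.4  6. ] 29.94197970119983
org 1016 [-0.2  8.7 99.3] [[-7.0, -74.0, 65.8], [15.5, 14.5, 108.9]] [285 170] [375 366]
yel 1872 [  2.9 -37.2  66.9] [[-4.6, -57.1, 64.6], [14.3, -17.5, 68.4]] [279 207] [315 292]
 tip [  5.1 -55.8  66.4] mid x 3.9291029412330554
crop 127 234
red 406 [  4.5 -69.   65.9] [[0.9, -76.2, 63.3], [9.4, -62.8, 67.5]] [287 170] [305 200]
lid [-26.    1.6  60.9] -0.0 32631 [-59.9 -57.4  57.9] [56.1 56.4 63.2]
white depth z [  6.55240865 -70.04929928  65.33472931] [  5.78773852 -56.79293167  66.65512695]
66 clip [  6.01 -69.58  66.  ] tip [  5.54 -56.66  67.  ] tip front edge
67 clip [  5.44 -69.12  67.  ] tip [  5.54 -56.66  67.  ] tip front edge
```

View pics/w7.png

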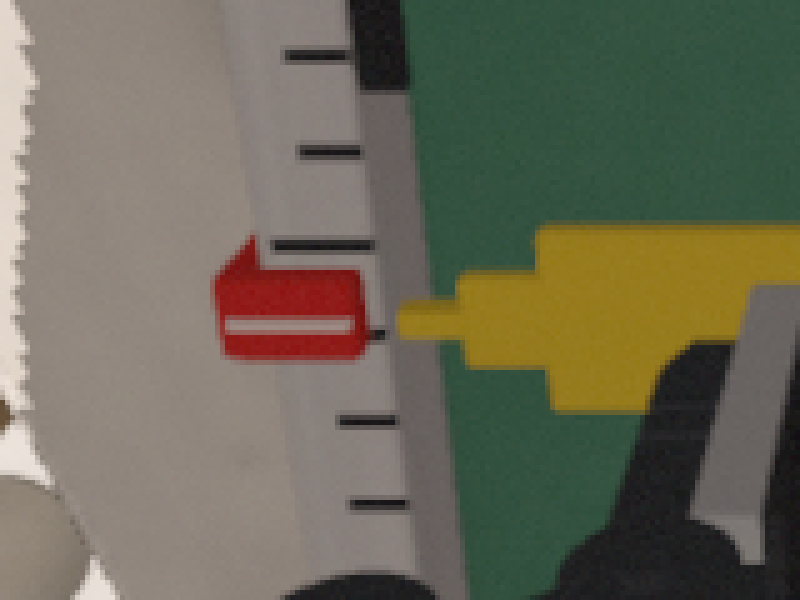

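The white line is at row 325 of the crop and the pointer's top centre at row 326, so they line up. The lid is shut and the arm is still. Handing in.

```bash
python3 -c "
from workcell import arm
print(abs(arm.state()['joint_vel']).max(),arm.hand_in())"
```

```text
the job is handed in; nothing more can be done
0.0015388510653794295 None
```

I pushed the lid fully shut first, then drew the arm out until the pointer lined up with the middle of the red clip to within about 0.5 mm, and handed in at about 9 s, standing still with the button squeezed in; I never moved near the beaker, capsule or glass.

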